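# Shut the bit case, then open the safety-capped rust remover

### The arm

A 7-joint arm with a two-finger parallel gripper is mounted at the origin on the work surface. World frame = base frame: x ahead of the robot, y to its left, z up, the work surface at z = 0. Lengths are in m, angles in rad, forces in N, time in s.
With the tool pointing down it reaches from about 0.35 to 0.9 m from the base axis. Payload 8.1 kg.
Tool frame: the origin (TCP) lies between the finger pads; the fingertips stand 11 mm ahead of it and the grasp point (between the pads) lies 8 mm behind it; z points along the fingers, y is the line along which they close (so a half turn about z gives the same grasp; the last joint's range is limited). The gripper opens to 92 mm and grips with 3 to 60 N. Pads are 19 mm wide; open, the fingers measure 130 mm over their backs; the gripper's body (75 mm by 190 mm) begins 47 mm behind the grasp point.
Start: joints at [1.206, 0.434, 0.025, 1.573, -0.012, 1.134, -0.075], TCP at [0.162, -0.604, 0.216] pointing down, gripper open.
Joint ranges: [-2.62, 2.62], [-0.44, 2.09], [-1.27, 1.32], [0.08, 2.57], [-1.32, 4.46], [0.12, 2], [-2.74, 2.74]. Speed limits (rad/s): [2.22, 2.22, 3.01, 3.01, 3.14, 3.14, 3.14].

### API

Orientations are given as a rotation vector (axis times angle).
In Python, from cell import observe, get_image, camera_params, sign_off gives the robot as it stands.
- The arm moves only by the shell command python3 -m pendant 'ROWS' [FORCE]. ROWS is JSON, one flat list of numbers, 7 for each row, row after row: the shift along the tool's x, y, z in m, then the turn, a rotation vector about the tool's x, y, z in rad, then the finger opening in m, from 0 to 0.0918. In form: [dx, dy, dz, rx, ry, rz, jaw, dx, dy, dz, rx, ry, rz, jaw, ...]. A call has 1 to 10 rows; each row shifts and turns the commanded pose from where the row before left it, along the tool's axes as they then stand; what a row does not reach is not made up. A row lasts 1/8 s, in which the tool goes at most 62.5 mm and 10.7 degrees, less where a joint would pass 70% of its speed; a pose out of reach is approached as far as the arm can. A call is refused whole if a number of a shift passes 0.0625 or a number of a turn 0.188, either way. A call with a gripper value outside its range is refused whole. The fingers move at their own pace and stop on an object; FORCE is the grip in N (left out, the last holds). Time passes only in rows, so rows that do not move let the fingers close. It gives the time, the measured TCP pose, the force, the opening and the grip force at its end, in the units of the state.
- observe(): the state, without advancing time (a new reading comes with each control period).
- get_image(name): name is "scene" or "top" or "wrist"; returns the picture (420x560x3 uint8, red, green, blue); there is no depth.
- camera_params(name): a dict with "intrinsics" (3x3 intrinsics, pixels), "dist" ([k1, k2, p1, p2, k3] as OpenCV has them; the pictures are not rectified), "eye" and "rotation" of the camera in the world; the wrist camera has in their place "T_tool_cam" (4x4, takes a point from camera to tool coordinates, whose origin is the TCP and whose axes are the flange's). Camera axes: x right, y down, z forward; pixel columns grow to the right and rows downward; lengths in m; the calibration is good to about 2 mm. A picture is of the moment at which its call begins: read the wrist's pose just before it. camera_params takes no time and is no camera call.
- sign_off(): hands the job in; it is judged then, once.
The state is a dict: "clock": time; "joints": joint angles; "dq": joint speeds; "joint_efforts": joint torques, N m; "position": TCP position; "ee_rot": TCP orientation; "force": force on the tool from outside, world axes, zero at the start; "ft_torque": the same for the moment, N m; "width": opening from 0.0 (shut) to 1.0 (fully open); "gripper_force": force on a finger pad.
Only numpy, scipy, OpenCV 4.12 (cv2) and the standard library are available. Lean on these libraries where they do the work, as an engineer would, in place of code of your own. Each camera call takes 0.05 s, during which the arm holds its last target. There are 200 camera calls.

### The job

Get the rust remover open for cleaning up the try square: first press the yellow bit case's lid down until it snaps fully shut, so that no drips can get at the bits. Then open the bottle as a safety cap wants it - push the red cap down, keep it down while you turn it counter-clockwise until it comes free, and lift it off - and finish still holding the cap level over the open neck, about 5 to 10 cm above it, so that it drips back into the bottle. The bottle stays seated in its wooden holder; leave the drill, saucer, try square and mallet where they lie.

Things in the scene. Friction and masses are not known exactly. Their poses are not given: they have to be found in the camera images.
- bitcase: Yellow plastic bit case, 110 (its x) x 170 (its y) mm, lower half 34 mm high; it stands fast on the bench and does not slide. Origin: centre of its underside; its -x side is the front (snap side), its +x side carries the hinge of the lid. Black rack with drill and driver bits inside; the bits are below the lid's inside when shut.
- lid (a joint): Hinge of the case's flip-top lid (rad): 0 is fully shut, larger is more open, starts at about 0.8 to 1.35. The stiff hinge leaves the lid where it is put. Some 0.08 rad from shut (9 mm at the front edge) its snap tab rides on a bump and the lid stops; pressing the front edge down with about 8 N snaps it past the bump to 0, where it is kept.
- lid_hinge (a point): Middle of the lid's hinge axis: at the case's (+55, 0, 34) mm. The axis runs along the case's y. Shut, the lid is a tray 16 mm deep and its flat outer face lies 50 mm above the bench.
- lid_edge (a point): Middle of the front edge of the lid's outer face; 110 mm from the hinge axis along the lid and 16 mm out from it along the lid's normal. Shut, it lies 50 mm above the bench. Below it the springy black snap tab hangs, 34 mm wide, standing 9 mm out from the front.
- holder: Dark wooden bottle holder, screwed to the bench: square well, 101 x 101 mm outside, walls 12 mm thick up to 50 mm, inside 77 x 77 mm with its floor 8 mm above the bench, on a foot board 150 mm long along its y. Origin: centre of its underside.
- bottle: Square white plastic bottle with blue and orange labels, 74 x 74 mm, about 0.4 to 0.65 kg, loose in the holder's well, which keeps it from turning (1.5 mm play all round). Origin: centre of its underside; z up. Body 128 mm high, sloping shoulders to 150 mm, round neck of 30 mm diameter up to the rim at 176 mm.
- mouth (a point): Centre of the rim of the bottle's neck, 176 mm above the bottle's underside, 184 mm above the bench.
- cap: Red ribbed push-and-turn cap, round, 50 mm in diameter, 26.5 mm high, 42 g. Origin: centre of its open underside, z up. On the bottle, the origin lies 14.5 mm below the rim; the neck below the cap is clear for 11 mm. Three lugs inside it lock under lugs of the neck, each behind a tooth 3 mm deep: it must be held 3.5 to 6.5 mm down while it turns.
- cap_top (a point): Centre of the cap's top (white arrows), 12 mm above the rim, 196 mm above the bench. A spring resists the push: 4 N to start, 9 N at 3 mm, 14 N at the stop at 7 mm. Held down, it turns counter-clockwise seen from above (positive about z); beyond 0.6 rad the lugs are free and it lifts straight off; it meets a stop at about 1.5 rad; 1 rad is a good turn.
- saucer: Green ceramic saucer, 120 mm in diameter, 20 mm high. Origin: centre of its underside. Leave alone.
- trysquare: Steel try square lying flat: stock 22 x 110 x 14 mm, blade 150 x 32 x 3 mm, 170 x 110 mm over all. Origin: centre of its outline on the bench. Leave alone.
- drill: Blue and black battery drill lying on its side, about 190 x 200 mm, 62 mm high. Origin: about its middle, on the bench. Leave alone.
- mallet: Small wooden mallet lying down, 260 mm long along its x, head 95 mm long and 58 mm thick at its +x end. Origin: on the bench below the handle. Leave alone.

How it is judged:
By the outcome, as a careful person would: the job done as asked, in the order asked, and still so for the second after the job is handed in, while the arm keeps its last pose, push and grip.
It also fails if it takes over 48 s, if anything falls off the work surface, if the arm or the gripper's body presses on something with over 40 N, if the wrist force passes 120 N, or if a joint passes its speed limit or range.

## Working session

There is one attempt and no reset: what is moved stays moved. The work goes in short steps, Python scripts to look and compute and a shell command to move; the robot and the scene stay as the last step left them, time stands still between calls to the robot, and variables do not carry over. Pictures are saved under pics/ and viewed, at most 12 in all, crops included, and the job is handed in when it is done.

```bash
mkdir -p pics; python3 - <<'E'
from cell import *
import cv2
for n in("scene","top"):
    cv2.imwrite(f"pics/{n}1.png",get_image(n)[:,:,::-1]); p=camera_params(n); print(n,p)
s=observe(); print(s)
print(camera_params("wrist"))
E
```

```text
scene {'intrinsics': array([[461.6789586 ,   0.        , 283.84646543],
       [  0.        , 461.6789586 , 205.57324907],
       [  0.        ,   0.        ,   1.        ]]), 'dist': array([0.02882863, 0.        , 0.        , 0.        , 0.        ]), 'eye': array([ 1.27586443, -0.1857426 ,  1.25741091]), 'rotation': array([-2.15108831, -1.56934629,  0.45953146])}
top {'intrinsics': array([[429.90662614,   0.        , 282.65359132],
       [  0.        , 429.90662614, 203.09674947],
       [  0.        ,   0.        ,   1.        ]]), 'dist': array([-0.07631932,  0.        ,  0.        ,  0.        ,  0.        ]), 'eye': array([0.52093343, 0.01931388, 1.41851339]), 'rotation': array([-2.21539493,  2.1984503 , -0.07443605])}
{'clock': 0.1, 'joints': array([ 1.20640777,  0.4351501 ,  0.02495639,  1.57398845, -0.01162452,
        1.134019  , -0.07512293]), 'dq': array([ 4.68586172e-04, -1.55750883e-03, -5.98004380e-04, -1.68616066e-03,
       -9.85749696e-05, -1.33261748e-03, -7.53206200e-04]), 'joint_efforts': array([ 3.34122655e-03, -6.69117665e+01,  9.88096744e-01, -3.15141428e+01,
[... 259 characters left out ...]
: array([0.04827959, 0.0099287 , 0.00273249]), 'gripper_force': 0.0, 'width': 0.9981835908265773}
{'intrinsics': array([[300.78610965,   0.        , 276.27795108],
       [  0.        , 300.78610965, 210.65693259],
       [  0.        ,   0.        ,   1.        ]]), 'dist': array([0.01627572, 0.        , 0.        , 0.        , 0.        ]), 'T_tool_cam': array([[ 1.82796982e-04, -9.61814365e-01, -2.73702564e-01,
         7.47608489e-02],
       [ 9.99999649e-01, -4.79981449e-05,  8.36536639e-04,
        -9.93703878e-05],
       [-8.17730172e-04, -2.73702621e-01,  9.61814019e-01,
        -1.69167254e-01],
       [ 0.00000000e+00,  0.00000000e+00,  0.00000000e+00,
         1.00000000e+00]])}
```

View pics/scene1.png

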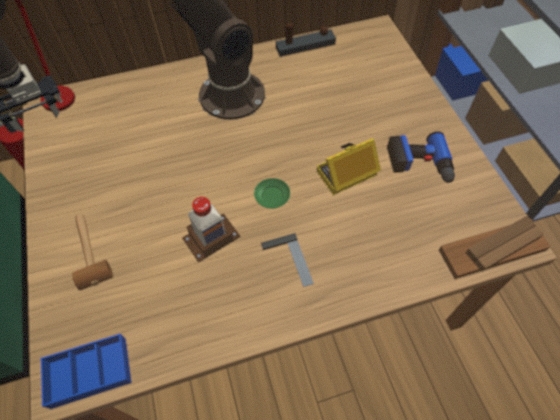

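View pics/top1.png

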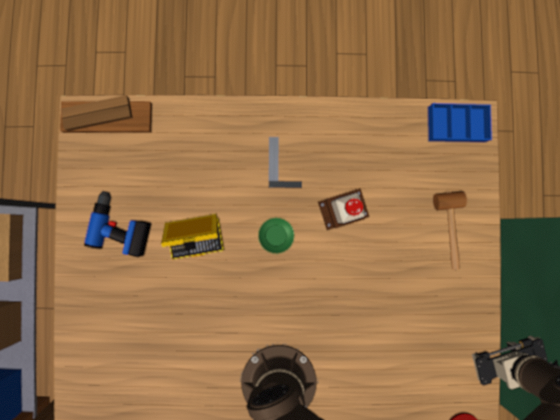

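The scene picture shows the bottle with its red cap at (202,206) and the yellow case at (350,165). In the top view the cap is at (355,207) and the case at (193,237), with the lid's hinge on the far side and its open front toward the robot. I'll enlarge both next.

```bash
python3 - <<'E'
import cv2,numpy as np
t=cv2.imread("pics/top1.png");s=cv2.imread("pics/scene1.png")
c=lambda im,x,y:cv2.resize(im[y:y+60,x:x+80],(400,300),interpolation=cv2.INTER_CUBIC)
cv2.imwrite("pics/crop1.png",np.vstack([np.hstack([c(t,153,205),c(t,305,180)]),np.hstack([c(s,310,138),c(s,170,192)])]))
E
```

```text
(no output)
```

View pics/crop1.png

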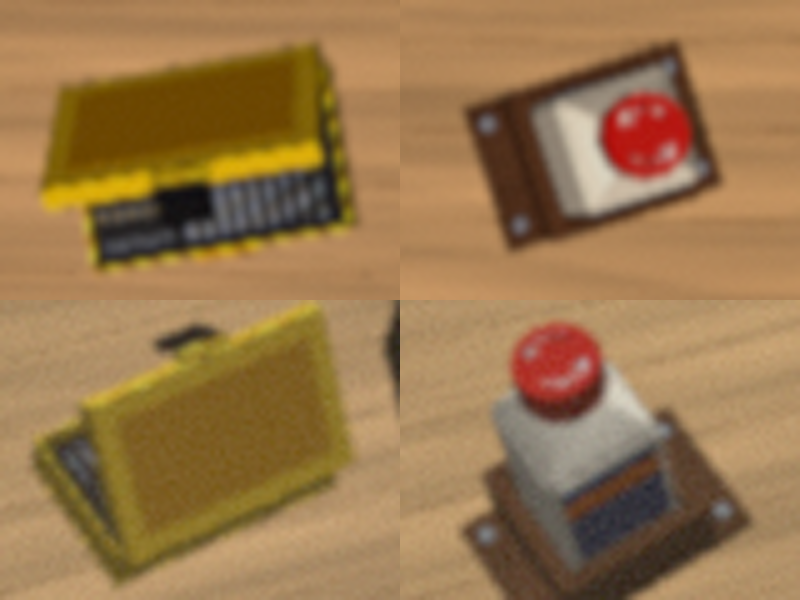

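```bash
cat > h.py <<'E'
import numpy as np,cv2
from scipy.spatial.transform import Rotation as R
from scipy.optimize import least_squares
from cell import *
def proj(n,P,s=None):
    p=camera_params(n)
    if n=="wrist":
        T=np.eye(4);T[:3,:3]=R.from_rotvec(s["ee_rot"]).as_matrix();T[:3,3]=s["position"];T=T@p["T_tool_cam"]
        M,e=T[:3,:3],T[:3,3]
    else: M,e=R.from_rotvec(p["rotation"]).as_matrix(),p["eye"]
    r=cv2.Rodrigues(M.T)[0]; 
    return cv2.projectPoints(np.atleast_2d(P).astype(float),r,-M.T@e,p["intrinsics"],p["dist"])[0][:,0]
def cw(v,P): # case x,y,yaw
    c,s=np.cos(v[2]),np.sin(v[2]); P=np.atleast_2d(P)/1000.
    return np.c_[v[0]+c*P[:,0]-s*P[:,1],v[1]+s*P[:,0]+c*P[:,1],P[:,2]]
def lid(th,r,y,n): return [55-r*np.cos(th)+n*np.sin(th),y,34+r*np.sin(th)+n*np.cos(th)]
E
python3 - <<'E'
from h import *
T=lambda x,y:(153+x/5-.4,205+y/5-.4); S=lambda x,y:(310+x/5-.4,138+y/5-.4)
# (cam, pixel, kind)
def model(v):
    th=v[3]
    t=[lid(th,110,85,16),lid(th,110,-85,16),lid(th,0,85,16),lid(th,0,-85,16),lid(th,110,85,0),lid(th,110,-85,0),[-55,85,34],[-55,-85,0]]
    s=[lid(th,110,-85,16),lid(th,110,85,16),lid(th,0,85,16),lid(th,0,-85,16),[55,-85,0],[55,85,0],[-55,-85,34]]
    return proj("top",cw(v,t)),proj("scene",cw(v,s))
ot=np.array([T(47,186),T(322,145),T(62,87),T(318,45),T(43,208),T(322,165),T(97,268),T(355,222)])
os_=np.array([S(85,103),S(318,5),S(352,160),S(120,258),S(118,280),S(338,180),S(38,140)])
f=lambda v:np.r_[(model(v)[0]-ot).ravel(),(model(v)[1]-os_).ravel()]
r=least_squares(f,[.5,.25,0,1.],loss="soft_l1");print(r.x);print(f(r.x).reshape(-1,2).round(1))
ct=np.array([354.2,206.6]);cs=np.array([201.2,203.2])
g=lambda p:np.r_[(proj("top",p)-ct)[0],(proj("scene",p)-cs)[0]]
q=least_squares(g,[.5,-.15,.196]);print(q.x,g(q.x))
s=observe();print(R.from_rotvec(s["ee_rot"]).as_matrix().round(3),s["position"])
E
```

```text
[0.47055866 0.27360444 0.16927165 0.95618989]
[[-1.6  0.9]
 [-0.5  0.1]
 [-0.2 -0.1]
 [ 1.  -0.2]
 [ 0.6  0.7]
 [ 0.6  0.3]
 [-0.7  1.6]
 [ 1.1  1.6]
 [ 0.9  0.8]
 [ 1.3  0.2]
 [ 1.   0.7]
 [ 2.   1.5]
 [-0.8  1.5]
 [-0.6  1.6]
 [-0.9 -0.9]]
[ 0.57076605 -0.20896804  0.19935048] [-0.00689355 -0.00159904 -0.00665891 -0.0001309 ]
[[ 0.966  0.259 -0.   ]
 [ 0.259 -0.966  0.001]
 [-0.    -0.001 -1.   ]] [ 0.16159812 -0.60325663  0.21513208]
```

```bash
python3 -m pendant '[0.0385,-0.0289,-0.0106,0,0,0.01,0, 0.0385,-0.0289,-0.0106,0,0,0.01,0, 0.0385,-0.0289,-0.0106,0,0,0.01,0, 0.0385,-0.0289,-0.0106,0,0,0.01,0, 0.0385,-0.0289,-0.0106,0,0,0.01,0, 0.0385,-0.0289,-0.0106,0,0,0.01,0, 0.0385,-0.0289,-0.0106,0,0,0.01,0, 0.0385,-0.0289,-0.0106,0,0,0.01,0]' 10
python3 - <<'E'
from h import *
s=observe();M=R.from_rotvec(s["ee_rot"]).as_matrix();print(M.round(3),s["position"],s["joints"].round(2))
print(M.T@(np.array([.5,.279,.30])-s["position"]))
E
```

```text
clock: 1.1
position: [0.4104, -0.3079, 0.3008]
ee_rot: [-3.129, -0.284, 0.001]
force: [0.6, -1.0, 0.6]
width: 0.179
gripper_force: 0.0
[[ 0.984  0.18  -0.   ]
 [ 0.18  -0.984  0.   ]
 [-0.    -0.    -1.   ]] [ 0.41044593 -0.30792842  0.30078871] [ 0.66  0.2  -0.15  1.7   0.03  1.25 -0.88]
[ 0.19388615 -0.56117115  0.00079111]
```

```bash
python3 -m pendant '[0.0194,-0.0561,0,0,0,0.001,0, 0.0194,-0.0561,0,0,0,0.001,0, 0.0194,-0.0561,0,0,0,0.001,0, 0.0194,-0.0561,0,0,0,0.001,0, 0.0194,-0.0561,0,0,0,0.001,0, 0.0194,-0.0561,0,0,0,0.001,0, 0.0194,-0.0561,0,0,0,0.001,0, 0.0194,-0.0561,0,0,0,0.001,0, 0.0194,-0.0561,0,0,0,0.001,0, 0.0194,-0.0561,0,0,0,0.001,0]'
python3 - <<'E'
from h import *
s=observe();M=R.from_rotvec(s["ee_rot"]).as_matrix();print(M.round(3),s["position"],s["joints"].round(2))
print(M.T@(np.array([.5,.279,.156])-s["position"]))
im=get_image("wrist")[:,:,::-1].copy()
v=[.4706,.2736,.1693,.956];th=v[3]
P=[lid(th,110,85,16),lid(th,110,-85,16),lid(th,0,-85,16),lid(th,0,85,16),[-55,85,34],[-55,-85,34]]
for p in proj("wrist",cw(v,P),s): cv2.circle(im,tuple(map(int,p)),3,(255,0,255),1)
cv2.imwrite("pics/w1.png",im)
E
```

```text
clock: 2.35
position: [0.502, 0.2786, 0.3003]
ee_rot: [3.13, 0.268, -0.0]
force: [0.3, -1.1, 0.6]
width: 0.006
gripper_force: 0.0
[[ 0.985  0.17  -0.   ]
 [ 0.17  -0.985 -0.001]
 [-0.     0.001 -1.   ]] [0.50200098 0.27864132 0.30030341] [-0.2   0.35 -0.55  1.53  0.19  1.31 -2.17]
[-0.00186553 -0.00076681  0.14430363]
```

View pics/w1.png

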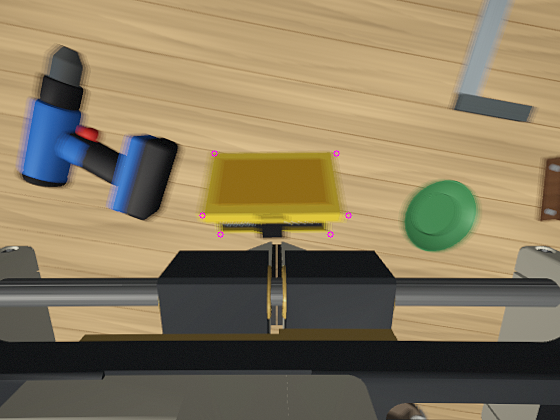

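The wrist view shows the lid face between (214,154), (332,154), (207,214) and (342,212), close to where the fit projects it. Next I push the lid along its arc.

```bash
python3 -m pendant '[-0.001,0,0.048,0,0,0,0, -0.001,0,0.048,0,0,0,0, 0,0,0.048,0,0,0,0, -0.006,0,0.010,0,0,0,0, -0.006,0,0.010,0,0,0,0, -0.0085,0,0.0055,0,0,0,0, -0.0085,0,0.0055,0,0,0,0]'
python3 -m pendant '[-0.0075,0,0.007,0,0,0,0, -0.0075,0,0.007,0,0,0,0, -0.006,0,0.0085,0,0,0,0, -0.006,0,0.0085,0,0,0,0, -0.0035,0,0.0065,0,0,0,0, -0.0035,0,0.0065,0,0,0,0]'
```

```text
clock: 3.28
position: [0.4713, 0.2722, 0.1266]
ee_rot: [-3.129, -0.269, -0.003]
force: [0.5, 0.7, 1.3]
width: 0.006
gripper_force: 0.6
clock: 4.03
position: [0.4379, 0.266, 0.0812]
ee_rot: [-3.13, -0.269, -0.0]
force: [-0.2, 0.1, 0.1]
width: 0.006
gripper_force: 0.1
```

```bash
python3 -m pendant '[-0.003,0,0.005,0,0,0,0, -0.003,0,0.004,0,0,0,0]'
python3 -m pendant '[-0.002,0,0.002,0,0,0,0, -0.001,0,0.002,0,0,0,0, 0,0,0,0,0,0,0]'
```

```text
clock: 4.28
position: [0.4319, 0.265, 0.0723]
ee_rot: [-3.13, -0.269, -0.0]
force: [0.4, -0.5, -0.2]
width: 0.004
gripper_force: 0.1
clock: 4.65
position: [0.4289, 0.2645, 0.0686]
ee_rot: [3.13, 0.269, -0.0]
force: [0.5, -0.7, 1.0]
width: 0.001
gripper_force: 0.0
```

```bash
python3 -m pendant '[-0.001,0,0.002,0,0,0,0, 0,0,0.001,0,0,0,0]'
python3 -m pendant '[0,0,0.002,0,0,0,0, 0,0,0.001,0,0,0,0]'
python3 -m pendant '[0,0,0.002,0,0,0,0, 0,0,0.001,0,0,0,0]'
```

```text
clock: 4.9
position: [0.4279, 0.2643, 0.0655]
ee_rot: [3.13, 0.269, 0.0]
force: [-0.6, -0.2, 0.5]
width: 0.008
gripper_force: 0.1
clock: 5.15
position: [0.4279, 0.2643, 0.0624]
ee_rot: [3.13, 0.269, -0.0]
force: [0.2, -0.2, 0.3]
width: 0.003
gripper_force: 0.1
clock: 5.4
position: [0.428, 0.2643, 0.0594]
ee_rot: [3.13, 0.269, -0.0]
force: [1.0, -0.8, -0.3]
width: 0.006
gripper_force: 0.1
```

```bash
python3 - <<'E'
from h import *
t=get_image("top")[:,:,::-1];s=get_image("scene")[:,:,::-1];w=get_image("wrist")[:,:,::-1]
c=lambda im,x,y:cv2.resize(im[y:y+75,x:x+100],(400,300),interpolation=cv2.INTER_CUBIC)
cv2.imwrite("pics/crop2.png",np.vstack([np.hstack([c(t,143,200),c(s,300,125)]),np.hstack([cv2.resize(w,(400,300)),cv2.resize(w[100:310,140:420],(400,300))])]))
E
```

```text
(no output)
```

View pics/crop2.png

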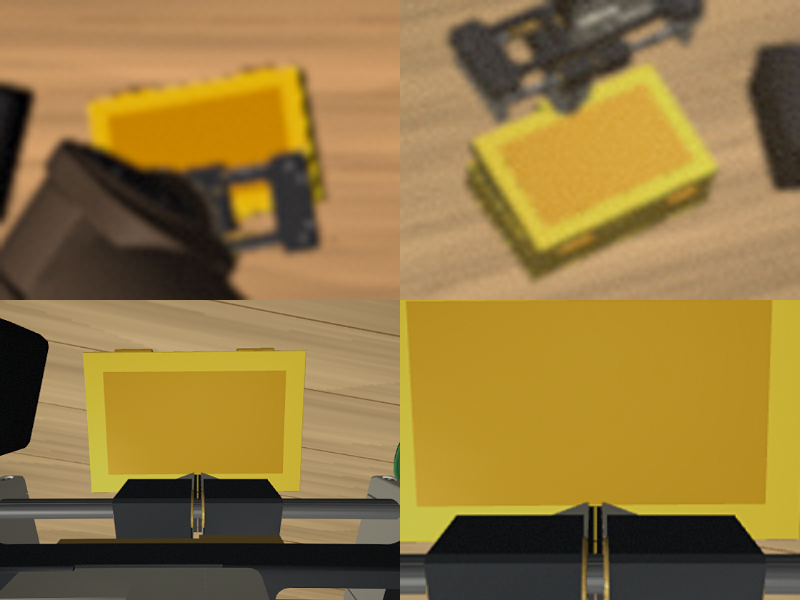

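Crops of all three views: the lid lies nearly shut, and the fingertips touch its front border at about (598,505) in the wrist crop. The force is still near zero, so I keep pressing.

```bash
python3 -m pendant '[0,0,0.002,0,0,0,0, 0,0,0,0,0,0,0]'
python3 -m pendant '[0,0,0.002,0,0,0,0, 0,0,0,0,0,0,0]'
```

```text
clock: 5.8
position: [0.4279, 0.2643, 0.0575]
ee_rot: [3.13, 0.269, -0.0]
force: [-0.5, -0.1, 0.5]
width: 0.003
gripper_force: 0.0
clock: 6.05
position: [0.4279, 0.2642, 0.0554]
ee_rot: [3.13, 0.269, -0.0]
force: [-0.1, 0.2, -0.0]
width: 0.007
gripper_force: 0.0
```

```bash
python3 - <<'E'
from h import *
s=observe();s["position"]=np.array([.428,.2643,.0594])
o=np.array([(118,74),(427,71),(420,267),(129,267)],float)
P=lambda th:[lid(th,0,85,16),lid(th,0,-85,16),lid(th,110,-85,16),lid(th,110,85,16)]
f=lambda v:(proj("wrist",cw(v,P(v[3])),s)-o).ravel()
r=least_squares(f,[.47,.2736,.169,.05]);print(r.x,f(r.x).round(1))
for th in(0,.04,.08,.12):
  r=least_squares(lambda v:f([*v,th]),[.47,.2736,.169]);print(th,r.x,r.cost,f([*r.x,th]).round(1))
w=cv2.undistort(get_image("wrist"),np.eye(3),None) if 0 else get_image("wrist")[:,:,::-1]
cv2.imwrite("pics/w3.png",w[40:300,90:450].repeat(2,0).repeat(2,1))
E
```

```text
[0.47178332 0.27351069 0.17838319 0.15865561] [-2.  -1.2  2.5 -0.4 -1.   0.4  0.5  2.3]
0 [0.47224069 0.27366406 0.1780751 ] 243.7706541335492 [ -1.7   2.8   2.    3.8 -14.1  -6.9  13.7  -5.2]
0.04 [0.47217896 0.27363584 0.17814893] 141.86054024299509 [ -1.8   1.7   2.2   2.6 -11.   -4.8  10.6  -3.2]
0.08 [0.47208367 0.27360104 0.17822556] 68.19736134572811 [-1.9  0.6  2.3  1.5 -7.8 -2.9  7.3 -1.2]
0.12 [0.47195106 0.27355899 0.17830465] 23.600121094514236 [-2.  -0.4  2.4  0.5 -4.4 -1.2  4.   0.6]
```

View pics/w3.png

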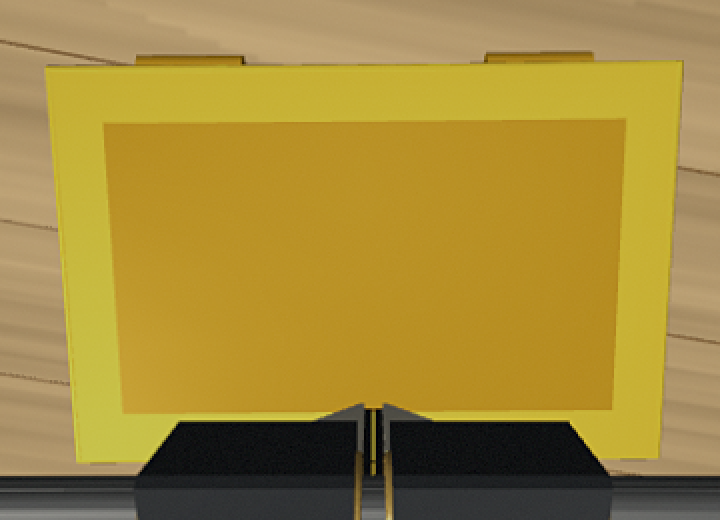

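The picture shows the lid corners at (47,67), (683,62), (659,458) and (77,463) in the crop, with the fingertips over the lid's front border at (372,408). The lid does not look quite shut.

```bash
python3 - <<'E'
from h import *
s=observe();M=R.from_rotvec(s["ee_rot"]).as_matrix();print(s["position"])
o=np.array([(113.5,73.5),(431.5,71),(419.5,269),(128.5,271.5)],float)
P=lambda th:[lid(th,0,85,16),lid(th,0,-85,16),lid(th,110,-85,16),lid(th,110,85,16)]
f=lambda v:(proj("wrist",cw(v,P(v[3])),s)-o).ravel()
r=least_squares(f,[.47,.2736,.169,.05]);print(r.x,f(r.x).round(1))
for x,z in((0,.011),(.0095,.011),(.0095,0),(-.0095,.011)):
    print(x,z,proj("wrist",s["position"]+M@[x,0,z],s), (proj("wrist",s["position"]+M@[x,0,z],s)-[90,40])*2)
for th in(0,.08,.15): print(th,(proj("wrist",cw([.4718,.2735,.178],[lid(th,90,0,16),lid(th,110,0,16)]),s)-[90,40])*2)
E
```

```text
[0.42794609 0.26426995 0.05552927]
[0.47142743 0.27356116 0.17944009 0.13027053] [-1.4 -0.3  1.1 -0.3 -0.2  0.8  0.5  0.4]
0 0.011 [[276.3119193 245.7434755]] [[372.62383859 411.486951  ]]
0.0095 0.011 [[276.31509557 231.8358639 ]] [[372.63019113 383.6717278 ]]
0.0095 0 [[276.33122817 238.09275776]] [[372.66245635 396.18551552]]
-0.0095 0.011 [[276.30882833 259.28982965]] [[372.61765667 438.5796593 ]]
0 [[368.17469467 388.84359811]
 [368.67886953 448.02904821]]
0.08 [[367.98415557 392.2987157 ]
 [368.48252191 455.93638921]]
0.15 [[367.79370695 393.88940718]
 [368.28139839 461.52753557]]
```

```bash
python3 - <<'E'
from h import *
s=observe()
P=lambda th:[lid(th,0,85,16),lid(th,0,-85,16),lid(th,110,-85,16),lid(th,110,85,16)]
for z,o in((.0594,[(118,74),(427,71),(420,267),(129,267)]),(.0555,[(113.5,73.5),(431.5,71),(419.5,269),(128.5,271.5)])):
  s["position"][2]=z
  f=lambda v:(proj("wrist",cw(v,P(v[3]))+[0,0,v[4]],s)-o).ravel()
  r=least_squares(f,[.47,.2736,.169,.05,0]);print(r.x,f(r.x).round(1))
w=get_image("scene")[:,:,::-1];t=get_image("top")[:,:,::-1]
v=[.4715,.2735,.175]
c=lambda im,x,y:cv2.resize(im[y:y+75,x:x+50],(400,600),interpolation=cv2.INTER_CUBIC)
def dr(n,im,x,y,th):
  k=c(im,x,y)
  for p,col in [(q,(255,0,255)) for q in P(th)]+[(q,(255,255,0)) for q in ([55,85,0],[55,-85,0],[-55,-85,0])]:
    u=((proj(n,cw(v,q))[0]-[x,y]+.5)*8); cv2.circle(k,tuple(u.astype(int)),5,col,1)
  return k
k=cv2.resize(w[125:200,308:388],(800,750),interpolation=cv2.INTER_CUBIC)
for th,col in((0,(255,0,255)),(.13,(255,255,0))):
  for q in P(th)+[[55,85,0],[55,-85,0],[-55,-85,0]]:
    u=(proj("scene",cw(v,q))[0]-[308,125]+.5)*10; cv2.circle(k,tuple(u.astype(int)),5,col,1)
cv2.imwrite("pics/s4.png",k[:600])
E
```

```text
[ 0.471498    0.27345916  0.17856895  0.18861472 -0.00271304] [ 0.5 -0.8 -0.   0.  -0.5 -0.5 -0.   1.4]
[ 0.4713383   0.2735516   0.17947784  0.14546183 -0.00142279] [-0.  -0.1 -0.2 -0.2  0.   0.4  0.2 -0. ]
```

View pics/s4.png

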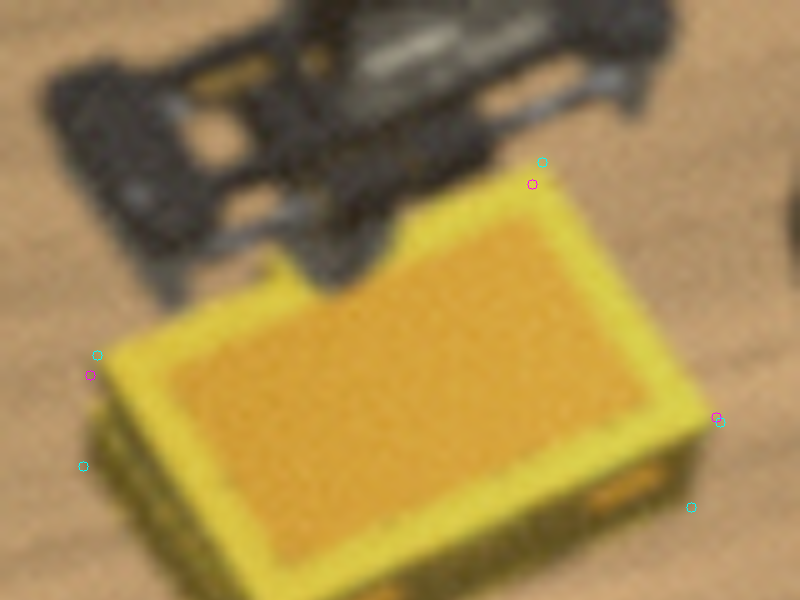

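The scene view agrees with a lid angle of about 0.13 rad (cyan marks), so the bump has not been reached. The lid is still following the fingers, so I continue down.

```bash
python3 -m pendant '[0,0,0.002,0,0,0,0, 0,0,0.001,0,0,0,0]'
python3 -m pendant '[0,0,0.002,0,0,0,0, 0,0,0.001,0,0,0,0]'
python3 - <<'E'
from h import *
s=observe();print(s["force"],s["ft_torque"],s["joint_efforts"])
w=get_image("wrist")
hsv=cv2.cvtColor(w,cv2.COLOR_RGB2HSV)
m=cv2.inRange(hsv,(22,140,90),(35,255,255))
for r in (90,150,200,250,262,266,270,274,278):
    x=np.flatnonzero(m[r]);print(r,x.min() if len(x) else 0,x.max() if len(x) else 0)
E
```

```text
clock: 6.45
position: [0.428, 0.2643, 0.0525]
ee_rot: [3.13, 0.269, -0.0]
force: [-0.2, 0.4, 0.2]
width: 0.009
gripper_force: 0.1
clock: 6.7
position: [0.4279, 0.2643, 0.0494]
ee_rot: [3.13, 0.269, -0.0]
force: [1.3, 0.2, -0.1]
width: 0.005
gripper_force: 0.1
[ 1.33733553  0.18901837 -0.14094372] [0.09002495 0.02897486 0.02156895] [ 6.42030942e-02 -5.83105588e+01 -6.45469263e+00 -2.12231773e+01
  4.01165045e-02 -9.10961023e-02  7.05126557e-03]
90 108 435
150 115 429
200 120 425
250 126 421
262 127 420
266 127 419
270 128 419
274 276 277
278 0 0
```

```bash
python3 -m pendant '[0,0,0.002,0,0,0,0, 0,0,0,0,0,0,0]'
python3 -m pendant '[0,0,0.002,0,0,0,0, 0,0,0,0,0,0,0]'
python3 - <<'E'
from h import *
s=observe()
w=get_image("wrist")
hsv=cv2.cvtColor(w,cv2.COLOR_RGB2HSV)
m=cv2.inRange(hsv,(22,140,90),(35,255,255))
def line(rows,side):
    xs=[(np.flatnonzero(m[r]).min() if side==0 else np.flatnonzero(m[r]).max()) for r in rows]
    return np.polyfit(rows,xs,1)
rows=np.arange(90,262,4);L=line(rows,0);Q=line(rows,1)
top=[np.flatnonzero(m[:,c]).min() for c in(150,390)];bot=[np.flatnonzero(m[:,c]).max()+1 for c in(150,390)]
print(L,Q,top,bot)
pt=lambda l,r:(np.polyval(l,r)+(0 if l is L else 1),r)
tl=top[0]-(top[1]-top[0])*(150-110)/240;tr=top[1]+(top[1]-top[0])*40/240
o=np.array([pt(L,tl),pt(Q,tr),pt(Q,bot[1]),pt(L,bot[0])])-.0
P=lambda th:[lid(th,0,85,16),lid(th,0,-85,16),lid(th,110,-85,16),lid(th,110,85,16)]
f=lambda v:(proj("wrist",cw(v,P(v[3])),s)-o).ravel()
r=least_squares(f,[.47,.2736,.169,.05]);print(r.x,f(r.x).round(1))
E
```

```text
clock: 7.0
position: [0.4279, 0.2644, 0.0477]
ee_rot: [3.13, 0.269, 0.0]
force: [-0.7, 0.6, 3.8]
width: 0.002
gripper_force: 2.0
clock: 7.25
position: [0.4275, 0.2643, 0.0457]
ee_rot: [3.13, 0.27, -0.001]
force: [-3.2, -0.0, 5.5]
width: 0.005
gripper_force: 2.9
[ 0.12235729 94.29122622] [-1.04764422e-01  4.47717381e+02] [np.int64(71), np.int64(66)] [np.int64(275), np.int64(272)]
[0.47208904 0.27371129 0.18517293 0.05462779] [-1.7 -0.8  0.4  1.2  0.9 -0.4  0.7  0.2]
```

```bash
python3 -m pendant '[0,0,0.002,0,0,0,0, 0,0,0,0,0,0,0]'
python3 -m pendant '[0,0,0.002,0,0,0,0, 0,0,0,0,0,0,0]'
```

```text
clock: 7.55
position: [0.4275, 0.2642, 0.0436]
ee_rot: [3.13, 0.27, -0.001]
force: [-1.2, 0.2, 2.3]
width: 0.004
gripper_force: 1.0
clock: 7.8
position: [0.4281, 0.2643, 0.0414]
ee_rot: [-3.13, -0.269, -0.0]
force: [0.3, 0.9, 1.0]
width: 0.008
gripper_force: 0.0
```

```bash
python3 -m pendant '[0,0,0.002,0,0,0,0, 0,0,0,0,0,0,0]'
python3 -m pendant '[0,0,0.002,0,0,0,0, 0,0,0,0,0,0,0]'
python3 - <<'E'
from h import *
s=observe()
w=get_image("wrist")
hsv=cv2.cvtColor(w,cv2.COLOR_RGB2HSV)
m=cv2.inRange(hsv,(22,140,90),(35,255,255))
rows=np.arange(90,250,4)
L=np.polyfit(rows,[np.flatnonzero(m[r]).min() for r in rows],1);Q=np.polyfit(rows,[np.flatnonzero(m[r]).max() for r in rows],1)
top=[np.flatnonzero(m[:,c]).min() for c in(150,390)];bot=[np.flatnonzero(m[:,c]).max()+1 for c in(150,390)]
print(L,Q,top,bot)
pt=lambda l,r:(np.polyval(l,r)+(0 if l is L else 1),r)
o=np.array([pt(L,top[0]+1),pt(Q,top[1]-1),pt(Q,bot[1]),pt(L,bot[0])])
P=lambda th:[lid(th,0,85,16),lid(th,0,-85,16),lid(th,110,-85,16),lid(th,110,85,16)]
f=lambda v:(proj("wrist",cw(v,P(v[3])),s)-o).ravel()
r=least_squares(f,[.47,.2736,.169,.05]);print(r.x,f(r.x).round(1))
cv2.imwrite("pics/w5.png",np.hstack([w[40:300,90:450,::-1],get_image("scene")[110:214,310:390,::-1].repeat(3,0).repeat(3,1)[:260]]))
E
```

```text
clock: 8.05
position: [0.4282, 0.2643, 0.0395]
ee_rot: [-3.13, -0.269, -0.0]
force: [-0.0, 0.4, -0.9]
width: 0.005
gripper_force: 0.0
clock: 8.3
position: [0.4283, 0.2644, 0.039]
ee_rot: [3.13, 0.269, 0.002]
force: [-4.5, -5.2, 22.6]
width: 0.007
gripper_force: 10.8
[ 0.16045966 83.94277674] [-1.39892120e-01  4.57176876e+02] [np.int64(68), np.int64(65)] [np.int64(278), np.int64(272)]
[ 0.47342426  0.27390303  0.18569275 -0.00482364] [-1.4  0.6  0.3  0.4  1.2  0.6  0.1 -1.6]
```

View pics/w5.png

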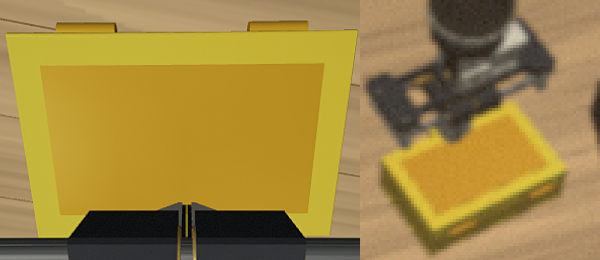

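The lid reads about 0 rad and presses back with 22 N, so it is shut. The scene crop shows it closed flush. Contact shows the fingertips about 11 mm above the reported TCP height, which I'll check again at the cap. Next I move over to the cap.

```bash
python3 -m pendant '[0,0,-0.02,0,0,0,0, 0,0,-0.06,0,0,0,0, 0,0,-0.06,0,0,0,0, 0,0,-0.06,0,0,0,0, 0,0,-0.06,0,0,0,0]'
python3 -m pendant '[0.006,0.049,0,0,0,0,0.0918, 0.006,0.049,0,0,0,0,0.0918, 0.006,0.049,0,0,0,0,0.0918, 0.006,0.049,0,0,0,0,0.0918, 0.006,0.049,0,0,0,0,0.0918, 0.006,0.049,0,0,0,0,0.0918, 0.006,0.049,0,0,0,0,0.0918, 0.006,0.049,0,0,0,0,0.0918, 0.006,0.049,0,0,0,0,0.0918, 0.006,0.049,0,0,0,0,0.0918]'
python3 - <<'E'
from h import *
t=get_image("top")
s=observe();M=R.from_rotvec(s["ee_rot"]).as_matrix();print(s["position"],s["joints"].round(2))
w=get_image("wrist");h=cv2.cvtColor(w,cv2.COLOR_RGB2HSV)
m=cv2.inRange(h,(0,150,90),(8,255,255))|cv2.inRange(h,(172,150,90),(180,255,255))
n,l,st,c=cv2.connectedComponentsWithStats(m);i=1+st[1:,4].argmax();print(st[i],c[i])
print(proj("wrist",[.571,-.209,.196],s))
cv2.imwrite("pics/w6.png",w[:,:,::-1])
E
```

```text
clock: 9.02
position: [0.4277, 0.2641, 0.2997]
ee_rot: [-3.13, -0.269, -0.001]
force: [1.9, 1.0, -0.3]
width: 0.004
gripper_force: 0.0
clock: 10.28
position: [0.5711, -0.2098, 0.2975]
ee_rot: [3.13, 0.269, 0.0]
force: [0.7, -0.0, -0.0]
width: 0.991
gripper_force: 0.0
[ 0.5711383  -0.21828218  0.29653326] [ 0.48  0.38 -0.3   1.46  0.12  1.31 -1.23]
[ 241  181   53   53 1926] [267.46002077 207.05347871]
[[265.90918829 207.03209955]]
```

View pics/w6.png

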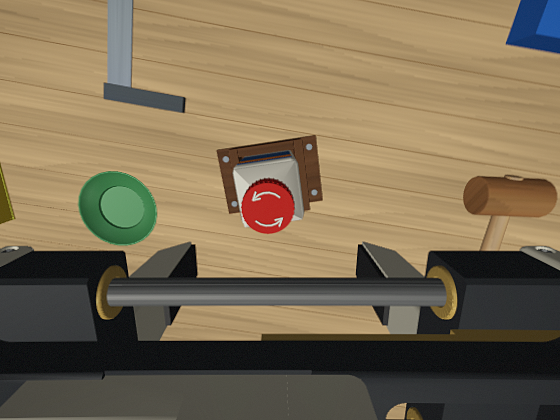

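The cap is centred at (267,207), close to the prediction. The open fingertips are at (192,245) and (362,245). I let the arm settle, then measure the cap and the tip depth.

```bash
python3 -m pendant '[0,0,0,0,0,0,0.0918, 0,0,0,0,0,0,0.0918]'
python3 - <<'E'
from h import *
s=observe();M=R.from_rotvec(s["ee_rot"]).as_matrix();print(s["position"],M.round(3))
w=get_image("wrist");h=cv2.cvtColor(w,cv2.COLOR_RGB2HSV)
m=cv2.inRange(h,(0,150,90),(8,255,255))|cv2.inRange(h,(172,150,90),(180,255,255))
n,l,st,c=cv2.connectedComponentsWithStats(m);i=1+st[1:,4].argmax();print(st[i],c[i])
a=np.linspace(0,6.28,72)
def bb(p):
    P=np.vstack([np.c_[p[0]+.025*np.cos(a),p[1]+.025*np.sin(a),0*a+z] for z in(.196,.170)])
    q=proj("wrist",P,s); return np.r_[q.min(0),q.max(0)]
o=np.r_[st[i][:2],st[i][:2]+st[i][2:4]]-.5
r=least_squares(lambda p:bb(p)-o,[.571,-.209],diff_step=1e-4);print("cap",r.x,r.fun.round(1))
print("tool shift",M.T@(np.r_[r.x,.2]-s["position"]))
for z in(.011,0,-.011,-.019):
    print(z,proj("wrist",s["position"]+(M@np.array([[.0095,.046,z],[.0095,-.046,z]]).T).T,s).round(0).tolist())
E
```

```text
clock: 10.62
position: [0.5708, -0.2067, 0.2977]
ee_rot: [-3.129, -0.272, -0.0]
force: [0.0, -0.1, 0.6]
width: 0.998
gripper_force: 0.0
[ 0.5708492  -0.20668427  0.29770641] [[ 0.985  0.173  0.   ]
 [ 0.173 -0.985  0.001]
 [ 0.    -0.001 -1.   ]]
[ 254  180   53   55 1926] [280.1152648  208.09709242]
cap [ 0.56973038 -0.21040683] [-0.2 -0.7  0.2  0.7]
tool shift [-0.0017636   0.00352473  0.09770423]
0.011 [[349.0, 232.0], [204.0, 232.0]]
0 [[353.0, 238.0], [200.0, 238.0]]
-0.011 [[358.0, 245.0], [195.0, 245.0]]
-0.019 [[362.0, 251.0], [191.0, 251.0]]
```

```bash
python3 -m pendant '[-0.0018,0.0035,0.015,0,0,0,0.0918, 0,0,0.04,0,0,0,0.0918, 0,0,0.04,0,0,0,0.0918, 0,0,0.02,0,0,0,0.0918, 0,0,0.01,0,0,0,0.0918, 0,0,0.0105,0,0,0,0.0918, 0,0,0,0,0,0,0.0918]' 45
python3 -m pendant '[0,0,0,0,0,0,0.03, 0,0,0,0,0,0,0.03, 0,0,0,0,0,0,0.03, 0,0,0,0,0,0,0.03, 0,0,0,0,0,0,0.03]' 45
```

```text
clock: 11.55
position: [0.5695, -0.2119, 0.1618]
ee_rot: [-3.13, -0.27, 0.001]
force: [0.8, 0.1, 0.1]
width: 1.0
gripper_force: 0.0
clock: 12.18
position: [0.5697, -0.2117, 0.1622]
ee_rot: [-3.13, -0.27, -0.0]
force: [-0.4, 1.5, 1.5]
width: 0.539
gripper_force: 45.0
```

Jaws hold at 49.5 mm, which is the cap's diameter. Now I push down.

```bash
python3 -m pendant '[0,0,0.002,0,0,0,0.03, 0,0,0.0015,0,0,0,0.03, 0,0,0.0015,0,0,0,0.03, 0,0,0,0,0,0,0.03]' 45
```

```text
clock: 12.68
position: [0.5701, -0.2117, 0.1579]
ee_rot: [3.13, 0.27, 0.002]
force: [-1.9, 1.8, 10.1]
width: 0.54
gripper_force: 45.0
```

```bash
python3 -m pendant '[0,0,0.001,0,0,0,0.03, 0,0,0,0,0,-0.1,0.03, 0,0,0,0,0,-0.1,0.03, 0,0,0,0,0,0,0.03]' 45
python3 -m pendant '[0,0,0,0,0,-0.15,0.03, 0,0,0,0,0,-0.15,0.03, 0,0,0,0,0,-0.15,0.03, 0,0,0,0,0,-0.15,0.03, 0,0,0,0,0,-0.15,0.03, 0,0,0,0,0,-0.1,0.03, 0,0,0,0,0,0,0.03]' 45
python3 - <<'E'
from h import *
s=observe();print(s["ft_torque"],s["force"],s["joints"].round(2))
E
```

```text
clock: 13.18
position: [0.5706, -0.2118, 0.1573]
ee_rot: [3.086, 0.583, 0.003]
force: [-1.3, 1.6, 9.9]
width: 0.538
gripper_force: 45.0
clock: 14.05
position: [0.5709, -0.2118, 0.1574]
ee_rot: [2.57, 1.803, 0.003]
force: [-0.9, 2.0, 10.2]
width: 0.539
gripper_force: 45.0
[0.3352392  0.11226205 0.05300035] [-0.92722149  1.97856453 10.20476888] [ 0.64  0.52 -0.55  1.65  0.31  1.05 -0.35]
```

```bash
python3 -m pendant '[0,0,-0.003,0,0,0,0.03, 0,0,-0.003,0,0,0,0.03, 0,0,-0.002,0,0,0,0.03, 0,0,0,0,0,0,0.03]' 45
python3 - <<'E'
from h import *
cv2.imwrite("pics/x.png",get_image("wrist")[:,:,::-1])
E
```

```text
clock: 14.55
position: [0.5694, -0.212, 0.1638]
ee_rot: [-2.573, -1.802, 0.001]
force: [0.1, -0.2, 0.8]
width: 0.542
gripper_force: 45.0
```

View pics/x.png

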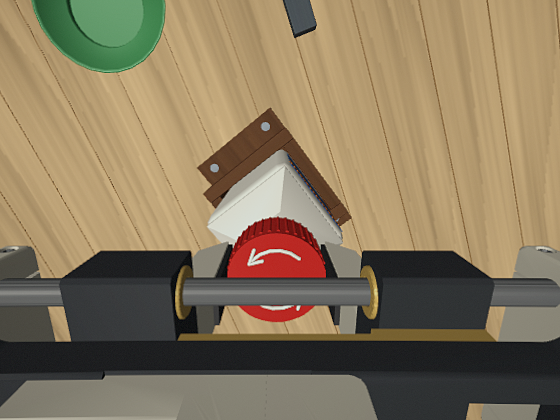

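The wrist view shows the cap held between the pads at (277,270), bottle still in its holder. The force is near zero, so the cap is free. Lifting.

```bash
python3 -m pendant '[0,0,-0.006,0,0,0,0.03, 0,0,-0.01,0,0,0,0.03, 0,0,-0.014,0,0,0,0.03, 0,0,-0.018,0,0,0,0.03, 0,0,-0.018,0,0,0,0.03, 0,0,-0.012,0,0,0,0.03, 0,0,-0.008,0,0,0,0.03, 0,0,0,0,0,0,0.03, 0,0,0,0,0,0,0.03, 0,0,0,0,0,0,0.03]' 45
python3 - <<'E'
from h import *
t=get_image("top")[:,:,::-1];s=get_image("scene")[:,:,::-1]
c=lambda im,x,y:cv2.resize(im[y:y+90,x:x+120],(400,300),interpolation=cv2.INTER_CUBIC)
cv2.imwrite("pics/fin.png",np.vstack([np.hstack([c(s,150,165),c(s,300,115)])]))
o=observe();M=R.from_rotvec(o["ee_rot"]).as_matrix();print(o["position"],M[:,2],o["force"])
E
```

```text
clock: 15.85
position: [0.5693, -0.212, 0.2495]
ee_rot: [-2.573, -1.801, 0.001]
force: [-0.6, 0.2, -0.5]
width: 0.539
gripper_force: 45.0
[ 0.56945418 -0.21193636  0.24967995] [-7.36941162e-04  2.63560483e-04 -9.99999694e-01] [0.27815829 0.37510367 0.01739094]
```

View pics/fin.png

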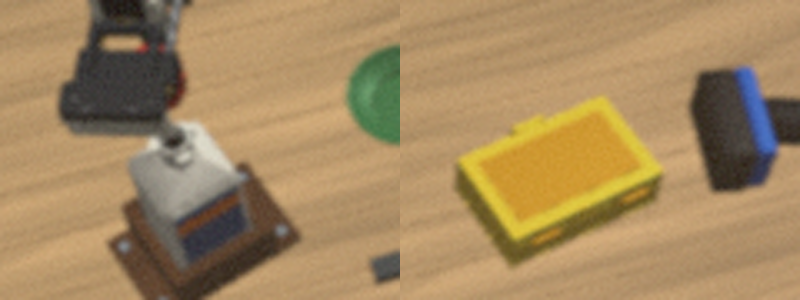

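The final crops show the bottle seated with its neck open at (178,148), the cap held above it, and the case shut. Handing in.

```bash
python3 -c "
from cell import *
print(sign_off())"
```

```text
the job is handed in; nothing more can be done
None
```

The bit case lid is snapped shut, and the cap is off and held level about 7 cm above the open neck. The bottle is still seated in its holder, and I handed the job in at about 16 s; no verdict came back.

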